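# Slide the top-heavy coin chest home against its rail

## Task

Push the tall wooden coin chest back across the desk until its back is flush and square against the dark stop rail and it stands on the green felt, centred on the rail's brass mark. The chest is heavy and tips easily, so push it low on its base step with your fingers and let it slide: do not tip, grasp or lift it, and keep the loupe standing on its top. Leave everything else on the desk where it is, and finish clear of the chest.

Things in the scene. Friction and masses are not known exactly. Their poses are not given: they have to be found in the camera images.
- chest: Tall wooden coin chest, 1.9 kg, friction on the desk 0.6 (both vary). Origin: centre of its underside; +x to its plain back, -x to the drawer front facing the robot. Dark base step 150 (x) by 120 (y), 35 mm high; tower 90 (x, -15 to +75 mm) by 110, top 215 mm above the desk. Step and tower backs are flush, so the step stands 60 mm proud in front. Pushed above about 70 mm it may tip.
- chest_front (a point): Middle of the bottom edge of the step's front face, 75 mm from the chest's origin along -x, at desk height. The face is upright, flat, 120 mm wide and 35 mm high: the place to push. If the chest jams askew on the rail, a push near the side that still stands off squares it. Axes as the chest's.
- chest_back (a point): Middle of the bottom edge of the chest's back, 75 mm from its origin along +x, at desk height. Axes as the chest's.
- dock: The chest's place, fixed: dark stop rail 200 (y) by 16 by 22 mm high, brass mark at its middle; before it green felt 160 (y) by 155 mm (x), flush with the desk. Origin: at desk height, middle of the rail's face towards the robot; +x points through the rail, the felt is at -x. Home: chest_back at this origin, x axes parallel. The chest starts 70-110 mm short, up to 30 mm aside and 0.2 rad askew.
- loupe: Brass and black loupe, a cylinder 38 mm across and 42 mm tall, 120 g, standing loose on the chest's top. Origin: centre of its underside.
- tray: Small dark coin tray with coins, 130 by 100 by 22 mm, loose, left of the felt: leave alone. Origin: centre of the underside.
- magnifier: Magnifying glass with brass rim and wooden handle, lying flat, about 200 mm long (x) and 78 mm wide, 17 mm high: leave alone. Origin: on the desk, about 8 mm towards the handle from mid-length; handle towards -x.
- dish: Light wooden sorting bowl, 90 mm across, 35 mm high, loose: leave alone. Origin: centre of the underside.
- jar: Amber jar with black cap, 54 mm across, 75 mm high, loose: leave alone. Origin: centre of the underside.
- slabs: Stack of four flat coin holders in one block, 85 by 60 by 32 mm, white and grey, loose: leave alone. Origin: centre of the underside.
There are look-alikes about, which are no part of the job. Of the things that look like the chest, take the one that is nearest to the robot's base at the start.

How it is judged:
By the outcome, as a careful person would: the job done as asked, in the order asked, and still so for the second after the job is handed in, with the robot touching nothing.
It also fails if it takes over 51 s, if anything falls off the work surface, if the arm or the gripper's body presses on something with over 40 N, if the wrist force passes 120 N, or if a joint passes its speed limit or range.

## Robot

A 6-joint arm with a two-finger parallel gripper is mounted at the origin on the work surface. World frame = base frame: x ahead of the robot, y to its left, z up, the work surface at z = 0. Lengths are in m, angles in rad, forces in N, time in s.
With the tool pointing down it reaches from about 0.3 to 0.775 m from the base axis. Payload 14.6 kg.
Tool frame: the origin (TCP) lies midway between the tips of the shut fingers; the grasp point (between the pads) lies 19 mm behind it; z points along the fingers, y is the line along which they close (so a half turn about z gives the same grasp; the last joint's range is limited). The gripper opens to 94 mm and grips with 3 to 60 N. Pads are 16 mm wide; open, the fingers measure 119 mm over their backs; the gripper's body (75 mm by 177 mm) begins 78 mm behind the grasp point.
Start: joints at [1.114, 0.3, 1.521, -0, 1.321, -0.067], TCP at [0.209, 0.509, 0.205] pointing down, gripper open.
Joint ranges: [-3.03, 3.03], [-0.79, 2.21], [0.23, 2.52], [-1.04, 4.18], [0, 3.07], [-2.55, 2.55]. Speed limits (rad/s): [2.22, 2.22, 2.57, 3.14, 3.14, 3.14].

## Interface

Orientations are given as [roll, pitch, yaw] about the fixed x, y, z axes, in that order (R = Rz(yaw) Ry(pitch) Rx(roll)).
In Python, from station import ctrl gives the robot as it stands. The module is installed in compiled form; this text tells all that it offers.
- The arm moves only by the tool servo_tool, never from a script. Its argument "plan" is a list of rows, each a list of 7 numbers: the opening in per cent of the stroke, from 0 (shut) to 100 (fully open), then the shift along the tool's x, y, z in m, then the turn, a rotation vector about the tool's x, y, z in rad. A call has exactly 8 rows; each row shifts and turns the commanded pose from where the row before left it, along the tool's axes as they then stand; what a row does not reach is not made up. A row lasts 1/8 s, in which the tool goes at most 62.5 mm and 10.7 degrees, less where a joint would pass 70% of its speed; a pose out of reach is approached as far as the arm can. A call with a gripper value outside its range is refused whole. The fingers move at their own pace and stop on an object; "force" is the grip in N (left out, the last holds). Time passes only in rows, so rows that do not move let the fingers close, or fill a call up. It gives the time, the measured TCP pose, the force, the opening and the grip force at its end, in the units of the state.
- ctrl.get_obs(): the state, without advancing time (a new reading comes with each control period).
- ctrl.camera(name): name is "side" or "top"; returns a dict with "pixels" (480x640x3 uint8, red, green, blue), "z_map" (480x640 float32, m along the optical axis (not along the pixel's ray), 0 where there is no reading), "mtx" (3x3 intrinsics, pixels), "pose" (4x4, takes a point from camera to world coordinates). Camera axes: x right, y up, looking along -z (the intrinsics and any distortion apply to the point x, -y, -z); pixel columns grow to the right and rows downward; lengths in m; the calibration is good to about 2 mm. A picture is of the moment at which its call begins.
- ctrl.hand_in(): hands the job in; it is judged then, once.
The state is a dict: "time_s": time; "qpos": joint angles; "joint_vel": joint speeds; "tau": joint torques, N m; "ee_pos": TCP position; "eef_rot": TCP orientation; "force": force on the tool from outside, world axes, zero at the start; "moment": the same for the moment, N m; "grip_width": finger opening in m; "grip_force": force on a finger pad.
Only numpy, scipy, OpenCV 4.12 (cv2) and the standard library are available. Lean on these libraries where they do the work, as an engineer would, in place of code of your own. Each camera call takes 0.05 s, during which the arm holds its last target. There are 200 camera calls.

## Working session

There is one attempt and no reset: what is moved stays moved. The work goes in short steps, Python scripts to look and compute and a tool call to move; the robot and the scene stay as the last step left them, time stands still between calls to the robot, and variables do not carry over. Pictures are saved under pics/ and viewed, at most 10 in all, crops included, and the job is handed in when it is done.

Besides the shell and the picture viewer there is one more tool, called after "Emit:" by a JSON object that holds its "method" and its "body", one argument or row to a line. servo_tool: Moves the arm, as the interface text tells. Its arguments: {"type":"object","properties":{"plan":{"type":"array","items":{"type":"array","items":{"type":"number"}}},"force":{"type":"number"}},"required":["plan"]}

```bash
mkdir -p pics
cat > h.py <<'E'
import numpy as np, cv2
from station import ctrl
def cloud(c):
    z=c["z_map"]; K=c["mtx"]; v,u=np.mgrid[0:480,0:640]
    P=np.stack([(u-K[0,2])/K[0,0]*z,-(v-K[1,2])/K[1,1]*z,-z],-1)
    W=P@c["pose"][:3,:3].T+c["pose"][:3,3]; W[z==0]=np.nan
    return W
def shot(n,name):
    c=ctrl.camera(n); cv2.imwrite(f"pics/{name}.png",c["pixels"][...,::-1]); return c,cloud(c)
E
python3 - <<'E'
from h import *
for n in("top","side"):
    c,W=shot(n,n+"0"); np.savez(n+"0.npz",W=W,p=c["pixels"]); print(n,c["pose"].round(3).tolist(),c["mtx"].tolist(),c.keys())
o=ctrl.get_obs(); print(o)
E
```

```text
top [[-0.028, 0.991, -0.129, 0.43], [-1.0, -0.028, 0.003, -0.032], [-0.0, 0.129, 0.992, 1.49], [0.0, 0.0, 0.0, 1.0]] [[613.5385842458529, 0.0, 318.45836021411907], [0.0, 613.5385842458529, 238.0103394486582], [0.0, 0.0, 1.0]] dict_keys(['pixels', 'z_map', 'mtx', 'pose'])
side [[0.958, 0.211, -0.196, 0.387], [-0.288, 0.663, -0.691, -0.733], [-0.016, 0.718, 0.696, 0.895], [0.0, 0.0, 0.0, 1.0]] [[511.2115621828151, 0.0, 309.1411937973133], [0.0, 511.2115621828151, 247.24698606209583], [0.0, 0.0, 1.0]] dict_keys(['pixels', 'z_map', 'mtx', 'pose'])
{'time_s': 0.1, 'qpos': array([ 1.11443908e+00,  3.00391646e-01,  1.52144551e+00, -3.92223097e-06,
        1.32071626e+00, -6.66029071e-02]), 'joint_vel': array([ 0.00082842, -0.0009334 , -0.00256552,  0.00082908, -0.00219783,
       -0.00076501]), 'tau': array([ 2.76615159e-03, -5.32648158e+01, -3.53280330e+01,  7.09831389e-02,
        2.35075923e-02, -1.03537241e-04]), 'ee_pos': array([0.20889135, 0.50856089, 0.20498727]), 'eef_rot': array([-3.14063377e+00, -6.01514774e-05,  2.75183926e+00]), 'force': array([0.48665344, 0.45196412, 0.28893088]), 'moment': array([-0.01920121, -0.03065985,  0.00609128]), 'grip_force': 0.0, 'grip_width': 0.09397361082199235}
```

View pics/top0.png

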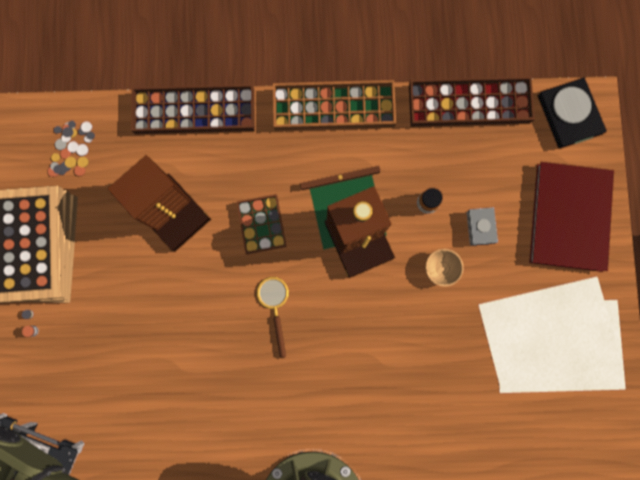

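View pics/side0.png

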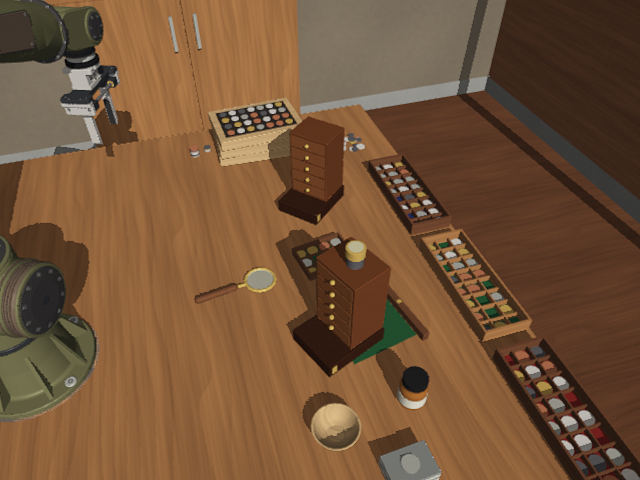

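The top view shows the chest with the loupe at about (360,235), the rail at (340,178) with its mark at (340,177), and the felt below the rail. The look-alike is at (160,205), the magnifier at (275,315), the bowl at (444,267) and the jar at (430,200). The side view agrees. Next I'll fit the poses.

```bash
cat >> h.py <<'E'
def rect(P):
    (c,s,a)=cv2.minAreaRect((P[:,:2]*1000).astype(np.float32)); return np.round(c,1),np.round(s,1),round(a,2)
def sel(W,z0,z1,x0,x1,y0,y1):
    return (W[...,2]>z0)&(W[...,2]<z1)&(W[...,0]>x0)&(W[...,0]<x1)&(W[...,1]>y0)&(W[...,1]<y1)
def big(m):
    n,l,s,_=cv2.connectedComponentsWithStats(m.astype(np.uint8)); return l==1+np.argmax(s[1:,4])
E
cat > meas.py <<'E'
from h import *
import sys
def report(t,W,p):
    print("==",t)
    x0,x1,y0,y1=.38,.78,-.25,.08
    for nm,a,b in(("loupe",.245,.27),("top",.205,.225),("step",.028,.042)):
        m=big(sel(W,a,b,x0,x1,y0,y1)); P=W[m]; print(nm,m.sum(),rect(P),P.mean(0).round(4))
    m=big(sel(W,.015,.026,.55,.78,-.2,.1)); print("rail",m.sum(),rect(W[m]),W[m].mean(0).round(4))
    P=W[m]; f=np.polyfit(P[:,1],P[:,0],1); print("rail line",f)
    q=p.astype(int); g=(q[...,1]>q[...,0]+15)&sel(W,-.01,.01,.4,.75,-.25,.1); g=big(g); print("felt",g.sum(),rect(W[g]))
    hsv=cv2.cvtColor(p,cv2.COLOR_RGB2HSV)
    b=m&(hsv[...,2]>130); 
    if b.sum(): print("brass",b.sum(),W[b].mean(0).round(4))
E
python3 - <<'E'
from meas import *
for n in("top","side"):
    d=np.load(n+"0.npz"); report(n,d["W"],d["p"])
    W=d["W"]
    for k,a in dict(mag=(.005,.03,.3,.56,.03,.18),bowl=(.01,.045,.4,.6,-.35,-.2),jar=(.05,.09,.5,.75,-.32,-.18)).items():
        P=W[sel(W,*a)]; print(k,len(P),rect(P) if len(P) else 0)
E
```

```text
== top
loupe 276 (array([ 643.3, -127.1]), array([34.9, 38.4]), 87.39) [ 0.6427 -0.1267  0.2578]
top 1958 (array([ 641.4, -123. ]), array([ 92.3, 111.1]), 21.38) [ 0.6392 -0.1216  0.2156]
step 1299 (array([ 613.4, -134.2]), array([149.7, 120.6]), 21.7) [ 0.5743 -0.1453  0.0358]
rail 381 (array([767.7, -88.1]), array([ 17.9, 189.2]), 11.33) [ 0.7639 -0.0749  0.0214]
rail line [-0.17253087  0.75095628]
felt 1047 (array([675.2, -92.1]), array([149.6, 141.3]), 0.14)
brass 16 [ 0.7713 -0.093   0.021 ]
mag 1416 (array([430. , 104.5]), array([148.3, 260.3]), 89.45)
bowl 643 (array([ 507. , -273.4]), array([153.1, 174.7]), 87.2)
jar 339 (array([ 657.6, -259.7]), array([ 47. , 172.2]), 44.0)
== side
loupe 320 (array([ 646.8, -125. ]), array([38.7, 36.1]), 70.85) [ 0.645  -0.1288  0.2551]
top 1882 (array([ 644.5, -120.6]), array([ 93.8, 111.5]), 22.1) [ 0.6393 -0.1316  0.2138]
step 1799 (array([ 616. , -131.5]), array([149.9, 121.5]), 22.11) [ 0.5868 -0.1531  0.0341]
rail 259 (array([ 774.2, -105.8]), array([ 17.5, 126. ]), 10.21) [ 0.7713 -0.098   0.0205]
rail line [-0.12111988  0.75944919]
felt 723 (array([ 712.1, -160.1]), array([170.7,  70.2]), 43.64)
brass 16 [ 0.7725 -0.0888  0.0221]
mag 735 (array([440.6,  62.3]), array([190.7,  75.2]), 18.72)
bowl 1285 (array([ 548.8, -274.7]), array([157.3,  88.2]), 84.78)
jar 637 (array([ 677.5, -246.1]), array([ 48.8, 170.3]), 26.44)
```

Run:
```python
from meas import *
for n in("top","side"):
    d=np.load(n+"0.npz"); W=d["W"]
    m=big(sel(W,.012,.028,.7,.86,-.25,.05)); P=W[m]
    print(n,"rail",m.sum(),rect(P))
    m=big(sel(W,.008,.045,.42,.62,-.36,-.215)&(W[...,0]<.575)&~sel(W,.0,.05,.52,.6,-.225,-.1)); P=W[m]; h=P[P[:,2]>.028]
    (c,r)=cv2.minEnclosingCircle((h[:,:2]*1000).astype(np.float32)); print("bowl",c,r,h.max(0),m.sum())
    # rail face points, dock frame
    import math
```

```text
top rail 544 (array([768.9, -93.4]), array([ 18.9, 200.1]), 10.89)
bowl (539.2909545898438, -332.01763916015625) 43.91005325317383 [ 0.57486302 -0.28889317  0.04479967] 691
side rail 484 (array([ 777.4, -116.5]), array([ 19.1, 147.9]), 11.85)
bowl (542.7435302734375, -328.4692077636719) 44.076961517333984 [ 0.57479211 -0.28480333  0.03838294] 1172
```

```bash
cat > plan.py <<'E'
import numpy as np, sys
from station import ctrl
# relative plan rows from commanded/measured pose to target x,y,z,yaw in n rows
def rows(tgt,n,start=None):
    o=ctrl.get_obs(); s=np.array([*o["ee_pos"],o["eef_rot"][2]]) if start is None else np.array(start)
    d=(np.array(tgt)-s)/n; y=s[3]
    for i in range(n):
        c,k=np.cos(y),np.sin(y)
        print([round(v,4) for v in(c*d[0]+k*d[1],k*d[0]-c*d[1],-d[2],-d[3])]); y+=d[3]
if __name__=="__main__":
    a=list(map(float,sys.argv[1:])); rows(a[:4],int(a[4]))
E
python3 plan.py .49 -.18 .205 .376 16
```

```text
[np.float64(-0.0326), np.float64(-0.0331), np.float64(-0.0), np.float64(0.1485)]
[np.float64(-0.0371), np.float64(-0.0279), np.float64(-0.0), np.float64(0.1485)]
[np.float64(-0.0409), np.float64(-0.0221), np.float64(-0.0), np.float64(0.1485)]
[np.float64(-0.0437), np.float64(-0.0159), np.float64(-0.0), np.float64(0.1485)]
[np.float64(-0.0456), np.float64(-0.0092), np.float64(-0.0), np.float64(0.1485)]
[np.float64(-0.0464), np.float64(-0.0024), np.float64(-0.0), np.float64(0.1485)]
[np.float64(-0.0463), np.float64(0.0045), np.float64(-0.0), np.float64(0.1485)]
[np.float64(-0.0451), np.float64(0.0113), np.float64(-0.0), np.float64(0.1485)]
[np.float64(-0.0429), np.float64(0.0179), np.float64(-0.0), np.float64(0.1485)]
[np.float64(-0.0398), np.float64(0.024), np.float64(-0.0), np.float64(0.1485)]
[np.float64(-0.0358), np.float64(0.0296), np.float64(-0.0), np.float64(0.1485)]
[np.float64(-0.031), np.float64(0.0346), np.float64(-0.0), np.float64(0.1485)]
[np.float64(-0.0256), np.float64(0.0388), np.float64(-0.0), np.float64(0.1485)]
[np.float64(-0.0195), np.float64(0.0422), np.float64(-0.0), np.float64(0.1485)]
[np.float64(-0.0131), np.float64(0.0446), np.float64(-0.0), np.float64(0.1485)]
[np.float64(-0.0063), np.float64(0.046), np.float64(-0.0), np.float64(0.1485)]
```

Emit:
{"method": "servo_tool", "body": {
  "plan": [
    [85,-0.033,-0.033,0,0,0,0.15],
    [85,-0.037,-0.028,0,0,0,0.15],
    [85,-0.041,-0.022,0,0,0,0.15],
    [85,-0.044,-0.016,0,0,0,0.15],
    [85,-0.046,-0.009,0,0,0,0.15],
    [85,-0.046,-0.002,0,0,0,0.15],
    [85,-0.046,0.005,0,0,0,0.15],
    [85,-0.045,0.011,0,0,0,0.15]
  ]
}}

```text
time_s: 1.1
ee_pos: [0.3491, 0.1627, 0.2054]
eef_rot: [-3.142, 0.0, 1.547]
force: [0.8, 1.1, 0.9]
grip_width: 0.0797
grip_force: 0.0
```

```bash
python3 plan.py .49 -.18 .205 .376 8; python3 -c "
from station import ctrl;o=ctrl.get_obs();print(o['ee_pos'],o['eef_rot'],o['time_s'])"
```

```text
[np.float64(-0.0424), np.float64(0.0186), np.float64(0.0), np.float64(0.1464)]
[np.float64(-0.0392), np.float64(0.0246), np.float64(0.0), np.float64(0.1464)]
[np.float64(-0.0352), np.float64(0.0301), np.float64(0.0), np.float64(0.1464)]
[np.float64(-0.0305), np.float64(0.0349), np.float64(0.0), np.float64(0.1464)]
[np.float64(-0.025), np.float64(0.039), np.float64(0.0), np.float64(0.1464)]
[np.float64(-0.0191), np.float64(0.0422), np.float64(0.0), np.float64(0.1464)]
[np.float64(-0.0127), np.float64(0.0445), np.float64(0.0), np.float64(0.1464)]
[np.float64(-0.0061), np.float64(0.0459), np.float64(0.0), np.float64(0.1464)]
[0.34911345 0.16266164 0.20538409] [-3.14156242e+00  4.24595509e-05  1.54693442e+00] 1.1
```

Emit:
{"method": "servo_tool", "body": {
  "plan": [
    [85,-0.042,0.018,0,0,0,0.146],
    [85,-0.039,0.024,0,0,0,0.146],
    [85,-0.035,0.03,0,0,0,0.146],
    [85,-0.03,0.035,0,0,0,0.146],
    [85,-0.025,0.039,0,0,0,0.146],
    [85,-0.019,0.042,0,0,0,0.146],
    [85,-0.013,0.044,0,0,0,0.146],
    [85,-0.006,0.046,0,0,0,0.146]
  ]
}}

```text
time_s: 2.1
ee_pos: [0.4909, -0.1774, 0.2052]
eef_rot: [-3.141, 0.0, 0.379]
force: [0.1, 0.9, -0.2]
grip_width: 0.0798
grip_force: 0.0
```

```bash
python3 plan.py .503 -.1765 .015 .376 6; python3 -c "
from station import ctrl;o=ctrl.get_obs();print(o['qpos'])"
```

```text
[np.float64(0.0019), np.float64(0.0006), np.float64(0.0317), np.float64(0.0005)]
[np.float64(0.0019), np.float64(0.0006), np.float64(0.0317), np.float64(0.0005)]
[np.float64(0.0019), np.float64(0.0006), np.float64(0.0317), np.float64(0.0005)]
[np.float64(0.0019), np.float64(0.0006), np.float64(0.0317), np.float64(0.0005)]
[np.float64(0.0019), np.float64(0.0006), np.float64(0.0317), np.float64(0.0005)]
[np.float64(0.0019), np.float64(0.0006), np.float64(0.0317), np.float64(0.0005)]
[-4.16987646e-01  2.37839204e-01  1.60020394e+00  5.23142625e-05
  1.30399978e+00  7.75056172e-01]
```

Emit:
{"method": "servo_tool", "body": {
  "plan": [
    [85,0.002,0.0005,0.032,0,0,0],
    [85,0.002,0.0005,0.032,0,0,0],
    [85,0.002,0.0005,0.032,0,0,0.003],
    [85,0.002,0.0005,0.032,0,0,0],
    [85,0.002,0.0005,0.032,0,0,0],
    [85,0.002,0.0005,0.03,0,0,0],
    [85,0,0,0,0,0,0],
    [85,0,0,0,0,0,0]
  ]
}}

```text
time_s: 3.1
ee_pos: [0.5032, -0.1744, 0.0165]
eef_rot: [3.141, -0.001, 0.381]
force: [0.2, -0.6, 0.4]
grip_width: 0.0798
grip_force: 0.0
```

Run:
```python
from h import *
c,W=shot("side","side1"); cv2.imwrite("pics/s1.png",cv2.resize(c["pixels"][200:420,200:460,::-1],(780,600)[:2] if 0 else (708,600)))
print(ctrl.get_obs()["force"])
```

```text
[ 0.13174987 -0.27200261 -0.54087088]
```

View pics/s1.png

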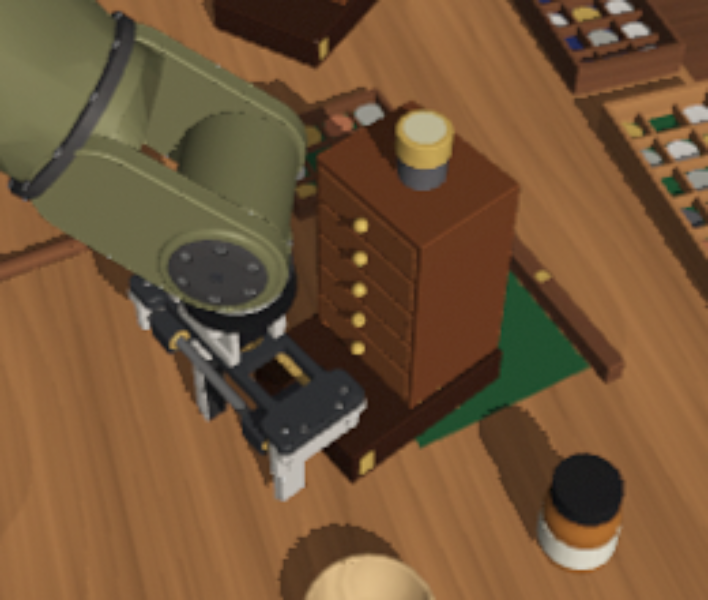

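The gripper stands low in front of the step, with its fingers clear of the bowl. The loupe is upright at crop pixel (424,145). Next I'll check wrist clearance to the tower while closing in.

Emit:
{"method": "servo_tool", "body": {
  "plan": [
    [85,0.005,0,0.002,0,0,0],
    [85,0.005,0,0,0,0,0.003],
    [85,0.005,0,0,0,0,0],
    [85,0.005,0,0,0,0,0],
    [85,0.005,0,0,0,0,0],
    [85,0.003,0,0,0,0,0],
    [85,0,0,0,0,0,0],
    [85,0,0,0,0,0,0]
  ]
}}

```text
time_s: 4.15
ee_pos: [0.5288, -0.1639, 0.0134]
eef_rot: [-3.142, 0.0, 0.378]
force: [0.3, 0.3, 0.4]
grip_width: 0.08
grip_force: 0.0
```

Run:
```python
from h import *
o=ctrl.get_obs(); print(o["force"],o["ee_pos"],o["eef_rot"])
t=o["ee_pos"]; y=o["eef_rot"][2]; R=np.array([[np.cos(y),np.sin(y)],[-np.sin(y),np.cos(y)]])
for n in("top","side"):
    c,W=shot(n,n+"2")
    L=W.copy(); L[...,:2]=(W[...,:2]-t[:2])@R.T
    print(n,"step",rect(W[big(sel(W,.028,.042,.5,.78,-.25,.02))]),"top",rect(W[big(sel(W,.205,.225,.5,.78,-.25,.02)&(L[...,0]>.055))]))
    for z0 in np.arange(.04,.5,.04):
        m=sel(L,z0,z0+.04,-.2,.2,-.06,.06); print(round(z0,2),np.histogram(L[m][:,0],np.arange(-.06,.13,.01))[0])
```

```text
[0.26982798 0.25861799 0.4263637 ] [ 0.52876216 -0.16388519  0.0134227 ] [-3.14156597e+00  1.14823247e-04  3.77780469e-01]
top step (array([610.7, -99.8]), array([128.5,  54.4]), 21.84) top (array([ 641.2, -123. ]), array([ 92. , 110.8]), 21.59)
0.04 [ 0  0  0  0  0  0  0  0  0  3  3  9 13 50  7  4  6  5]
0.08 [ 0  0  0  0  0  0  0  0  0  0  0  0  0 61  6  7  6  6]
0.12 [ 0  0  0  0  0  0  2 16 24  0  0  0  0 69  6  5  9  5]
0.16 [ 0  0  0  0  0  1  0  0  0  0  0  0  5 83  6  7  6  8]
0.2 [  0   0   0   0   0   0   0   0   0   0   0   0   0 187 246 249 229 168]
0.24 [ 2  0  0  0  0  1  0  0  0  0  1  0  0  0  0  0 57 92]
0.28 [ 21  80 112 150 194 205 154 131 112  88  64  43   2   0   0   0   0   0]
0.32 [ 67  63  80  86  78  82 113 109  87  54  24   0   0   0   0   0   0   0]
0.36 [69 69 80 67 34  8  3  0  0  0  0  0  0  0  0  0  0  0]
0.4 [90 61 19  0  0  0  0  0  0  0  0  0  0  0  0  0  0  0]
0.44 [0 0 0 0 0 0 0 0 0 0 0 0 0 0 0 0 0 0]
0.48 [0 0 0 0 0 0 0 0 0 0 0 0 0 0 0 0 0 0]
side step (array([ 634.9, -175.1]), array([150.8,  26.9]), 21.88) top (array([ 644.3, -120.4]), array([ 92
[... 175 characters left out ...]
3]
0.12 [  0   0  87 465 116  71  72 171  44   2   0   0   1 418  87  46  50  47]
0.16 [  0   0  35  26  55  18   5   8   5   0   0   0   3 477  88  52  51  55]
0.2 [  0   0  69  76  53  45  36  30  13   3   0   0   0 183 284 246 303 263]
0.24 [ 83  88  98  68   8  13   1   0   0   0   0   6   0   0   0   0  69 115]
0.28 [183 178 168 169 222 303 316 221 159 118  88  78  14   0   0   0   0   0]
0.32 [189 145 101  69  30  95 164 156 110  66  28   0   0   0   0   0   0   0]
0.36 [196 151 117  69  26   7   0   0   0   0   0   0   0   0   0   0   0   0]
0.4 [94 47  9  0  0  0  0  0  0  0  0  0  0  0  0  0  0  0]
0.44 [0 0 0 0 0 0 0 0 0 0 0 0 0 0 0 0 0 0]
0.48 [0 0 0 0 0 0 0 0 0 0 0 0 0 0 0 0 0 0]
```

Emit:
{"method": "servo_tool", "body": {
  "plan": [
    [85,0.002,0,0,0,0,0],
    [85,0.002,0,0,0,0,0],
    [85,0.002,0,0,0,0,0],
    [85,0.002,0,0,0,0,0],
    [85,0.002,0,0,0,0,0],
    [85,0,0,0,0,0,0],
    [85,0,0,0,0,0,0],
    [85,0,0,0,0,0,0]
  ]
}}

```text
time_s: 5.25
ee_pos: [0.5373, -0.1605, 0.0134]
eef_rot: [-3.141, 0.002, 0.378]
force: [-6.7, -1.9, 4.6]
grip_width: 0.0798
grip_force: 4.0
```

```bash
python3 - <<'E'
from station import ctrl
o=ctrl.get_obs(); print(o["force"],o["moment"],o["ee_pos"],o["eef_rot"])
E
python3 plan.py .5927 -.1232 .0134 .19 16
```

```text
[-6.65111235 -1.93739677  4.57798734] [-0.30705669  1.49297425  0.39493169] [ 0.53732356 -0.16045697  0.01339734] [-3.14102378e+00  2.13310325e-03  3.78303497e-01]
[np.float64(0.0041), np.float64(-0.0009), np.float64(-0.0), np.float64(0.0118)]
[np.float64(0.0041), np.float64(-0.0009), np.float64(-0.0), np.float64(0.0118)]
[np.float64(0.0041), np.float64(-0.001), np.float64(-0.0), np.float64(0.0118)]
[np.float64(0.004), np.float64(-0.001), np.float64(-0.0), np.float64(0.0118)]
[np.float64(0.004), np.float64(-0.0011), np.float64(-0.0), np.float64(0.0118)]
[np.float64(0.004), np.float64(-0.0011), np.float64(-0.0), np.float64(0.0118)]
[np.float64(0.004), np.float64(-0.0012), np.float64(-0.0), np.float64(0.0118)]
[np.float64(0.004), np.float64(-0.0012), np.float64(-0.0), np.float64(0.0118)]
[np.float64(0.004), np.float64(-0.0013), np.float64(-0.0), np.float64(0.0118)]
[np.float64(0.004), np.float64(-0.0013), np.float64(-0.0), np.float64(0.0118)]
[np.float64(0.0039), np.float64(-0.0014), np.float64(-0.0), np.float64(0.0118)]
[np.float64(0.0039), np.float64(-0.0014), np.float64(-0.0), np.float64(0.0118)]
[np.float64(0.0039), np.float64(-0.0015), np.float64(-0.0), np.float64(0.0118)]
[np.float64(0.0039), np.float64(-0.0015), np.float64(-0.0), np.float64(0.0118)]
[np.float64(0.0039), np.float64(-0.0015), np.float64(-0.0), np.float64(0.0118)]
[np.float64(0.0039), np.float64(-0.0016), np.float64(-0.0), np.float64(0.0118)]
```

Emit:
{"method": "servo_tool", "body": {
  "plan": [
    [85,0.003,-0.0007,0,0,0,0.009],
    [85,0.004,-0.001,0,0,0,0.012],
    [85,0.004,-0.001,0,0,0,0.012],
    [85,0.004,-0.001,0,0,0,0.012],
    [85,0.004,-0.001,0,0,0,0.012],
    [85,0.004,-0.001,0,0,0,0.012],
    [85,0.003,-0.001,0,0,0,0.012],
    [85,0.002,-0.0005,0,0,0,0.006]
  ]
}}

```text
time_s: 6.25
ee_pos: [0.5592, -0.1449, 0.0134]
eef_rot: [-3.14, 0.007, 0.291]
force: [-26.8, -8.3, 17.2]
grip_width: 0.0803
grip_force: 13.7
```

```bash
cat > look.py <<'E'
from h import *
import sys
# chest pose from tower top; dock in each camera's own frame (from first pictures)
D={"top":(.7616,-.0947),"side":(.7644,-.0921)}
o=ctrl.get_obs(); t=o["ee_pos"]; y=o["eef_rot"][2]; print("F",o["force"].round(1),"M",o["moment"].round(2),"tcp",t.round(4),round(y,4),o["time_s"])
for n in("top","side"):
    c,W=shot(n,n+sys.argv[1])
    L=(W[...,:2]-t[:2])@np.array([[np.cos(y),-np.sin(y)],[np.sin(y),np.cos(y)]])
    T=big(sel(W,.205,.225,.55,.8,-.25,.02)&(L[...,0]>.055)); cc,s,a=rect(W[T]); a=np.radians(a if a<45 else a-90)
    org=cc/1000-.03*np.array([np.cos(a),np.sin(a)])
    back=cc/1000+.045*np.array([np.cos(a),np.sin(a)]); d=back-np.array(D[n]); k=.19
    lp=W[big(sel(W,.245,.27,.55,.8,-.25,.02)&(L[...,0]>.06))].mean(0)
    print(n,"org",org.round(4),"yaw",round(a,4),"size",s,"back in dock x,y mm",(1000*np.array([np.cos(k)*d[0]+np.sin(k)*d[1],-np.sin(k)*d[0]+np.cos(k)*d[1]])).round(1),"loupe",lp.round(3))
E
python3 look.py 3;python3 plan.py .5927 -.1232 .0134 .19 8
```

```text
F [-26.8  -8.3  17.2] M [-1.28  4.86  0.25] tcp [ 0.5592 -0.1449  0.0134] 0.2907 6.25
top org [ 0.6375 -0.1257] yaw 0.2941 size [ 92.6 110.6] back in dock x,y mm [-53.1   0.8] loupe [ 0.667 -0.121  0.258]
side org [ 0.6407 -0.1236] yaw 0.2896 size [ 93.5 111.8] back in dock x,y mm [-52.7  -0.1] loupe [ 0.67  -0.123  0.255]
[np.float64(0.0048), np.float64(-0.0014), np.float64(-0.0), np.float64(0.0126)]
[np.float64(0.0047), np.float64(-0.0015), np.float64(-0.0), np.float64(0.0126)]
[np.float64(0.0047), np.float64(-0.0015), np.float64(-0.0), np.float64(0.0126)]
[np.float64(0.0047), np.float64(-0.0016), np.float64(-0.0), np.float64(0.0126)]
[np.float64(0.0047), np.float64(-0.0016), np.float64(-0.0), np.float64(0.0126)]
[np.float64(0.0047), np.float64(-0.0017), np.float64(-0.0), np.float64(0.0126)]
[np.float64(0.0046), np.float64(-0.0017), np.float64(-0.0), np.float64(0.0126)]
[np.float64(0.0046), np.float64(-0.0018), np.float64(-0.0), np.float64(0.0126)]
```

Emit:
{"method": "servo_tool", "body": {
  "plan": [
    [85,0.004,-0.0012,0,0,0,0.012],
    [85,0.0045,-0.0015,0,0,0,0.013],
    [85,0.0045,-0.0015,0,0,0,0.013],
    [85,0.0045,-0.0015,0,0,0,0.013],
    [85,0.0045,-0.0016,0,0,0,0.013],
    [85,0.0045,-0.0016,0,0,0,0.013],
    [85,0.003,-0.0012,0,0,0,0.013],
    [85,0.002,-0.0008,0,0,0,0.008]
  ]
}}

```text
time_s: 7.35
ee_pos: [0.587, -0.1266, 0.0134]
eef_rot: [-3.141, 0.008, 0.192]
force: [-27.1, -6.9, 17.2]
grip_width: 0.0799
grip_force: 13.9
```

```bash
python3 look.py 4
```

```text
F [-27.1  -6.9  17.2] M [-1.02  4.93  0.2 ] tcp [ 0.587  -0.1266  0.0134] 0.1924 7.35
top org [ 0.667  -0.1156] yaw 0.2018 size [ 92.4 110.4] back in dock x,y mm [-21.8  -1.8] loupe [ 0.697 -0.114  0.258]
side org [ 0.6703 -0.1128] yaw 0.1995 size [ 92.7 112.9] back in dock x,y mm [-21.3  -1.9] loupe [ 0.699 -0.116  0.255]
```

Run:
```python
from h import *
for n in("top","side"):
    c,W=shot(n,n+"5"); p=c["pixels"]; m=big(sel(W,.015,.028,.7,.86,-.25,.05)); 
    print(n,m.sum(),rect(W[m]))
    hsv=cv2.cvtColor(p,cv2.COLOR_RGB2HSV); b=m&(hsv[...,2]>130); print("brass",b.sum(),W[b].mean(0).round(4),np.argwhere(b).mean(0))
    P=W[m]; u=np.array([np.cos(.19),np.sin(.19)]); w=np.array([-u[1],u[0]])
    s=P[:,:2]@u; t=P[:,:2]@w
    bins=np.arange(t.min()+.004,t.max()-.004,.008)
    far=[s[(t>=q)&(t<q+.008)].max() for q in bins]; near=[s[(t>=q)&(t<q+.008)].min() for q in bins]
    print("t range",t.min(),t.max(),"slopes",np.polyfit(bins,far,1),np.polyfit(bins,near,1))
c=cv2.imread("pics/top5.png"); cv2.imwrite("pics/t5.png",cv2.resize(c[150:290,270:420],(640,597),interpolation=cv2.INTER_CUBIC))
```

```text
top 144 (array([754.7, -22.8]), array([16.7, 55.3]), 10.95)
brass 9 [ 0.7624 -0.0217  0.0215] [180.77777778 310.77777778]
t range -0.19260317418678732 -0.1372665512316506 slopes [-0.00429619  0.74380817] [0.01124804 0.73125698]
side 248 (array([ 783.9, -149.6]), array([18.8, 80. ]), 10.66)
brass 2 [ 0.7979 -0.1859  0.0207] [332.5 429. ]
t range -0.3349900174388434 -0.2549974660529159 slopes [0.00503377 0.75063963] [0.03944948 0.74529786]
```

View pics/t5.png

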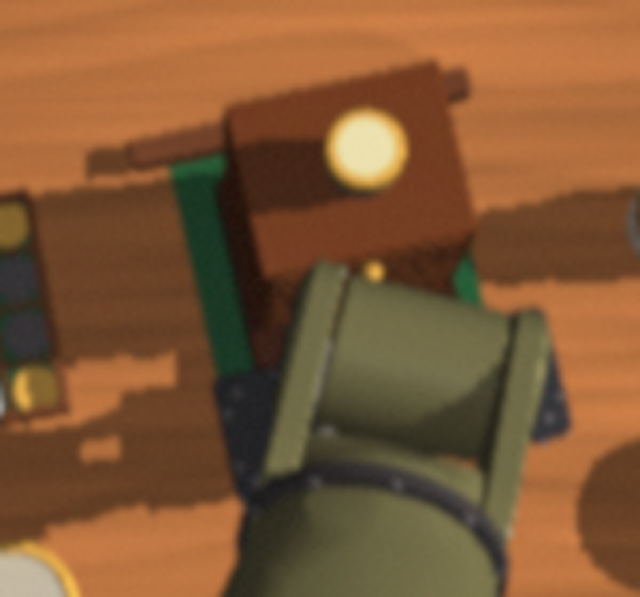

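The loupe stands upright at crop (366,148). The chest is nearly parallel to the rail, about 21 mm short and about 2 mm to the right.

Emit:
{"method": "servo_tool", "body": {
  "plan": [
    [85,0.002,-0.0005,0,0,0,0.002],
    [85,0.0025,-0.0005,0,0,0,0.002],
    [85,0.0025,-0.0004,0,0,0,0.002],
    [85,0.0025,-0.0004,0,0,0,0.001],
    [85,0.0025,-0.0004,0,0,0,0],
    [85,0.002,-0.0003,0,0,0,0],
    [85,0.001,0,0,0,0,0],
    [85,0,0,0,0,0,0]
  ]
}}

```text
time_s: 8.55
ee_pos: [0.6014, -0.1214, 0.0133]
eef_rot: [-3.141, 0.007, 0.185]
force: [-24.3, -7.0, 15.1]
grip_width: 0.0799
grip_force: 12.6
```

```bash
python3 look.py 6
```

```text
F [-24.3  -7.   15.1] M [-1.31  4.45 -0.26] tcp [ 0.6014 -0.1214  0.0133] 0.185 8.55
top org [ 0.6814 -0.1111] yaw 0.1833 size [ 92.7 110.4] back in dock x,y mm [-6.8 -1.4] loupe [ 0.711 -0.11   0.258]
side org [ 0.6839 -0.1084] yaw 0.1958 size [ 92.7 112.2] back in dock x,y mm [-7.2 -0.4] loupe [ 0.714 -0.111  0.255]
```

Emit:
{"method": "servo_tool", "body": {
  "plan": [
    [85,0.001,-0.0002,0,0,0,0],
    [85,0.001,-0.0002,0,0,0,0],
    [85,0.001,-0.0002,0,0,0,0],
    [85,0.001,-0.0002,0,0,0,0],
    [85,0.001,-0.0001,0,0,0,0],
    [85,0.001,0,0,0,0,0],
    [85,0.001,0,0,0,0,0],
    [85,0,0,0,0,0,0]
  ]
}}

```text
time_s: 9.65
ee_pos: [0.6067, -0.1197, 0.0134]
eef_rot: [-3.14, 0.011, 0.185]
force: [-36.3, -9.2, 21.8]
grip_width: 0.0796
grip_force: 18.8
```

```bash
python3 look.py 7
```

```text
F [-36.3  -9.2  21.8] M [-1.86  6.54 -0.34] tcp [ 0.6067 -0.1197  0.0134] 0.185 9.65
top org [ 0.6866 -0.1096] yaw 0.1866 size [ 92.5 110.3] back in dock x,y mm [-1.4 -0.7] loupe [ 0.717 -0.108  0.258]
side org [ 0.6893 -0.1078] yaw 0.2007 size [ 93.2 112.5] back in dock x,y mm [-1.7 -0.4] loupe [ 0.719 -0.11   0.255]
```

Emit:
{"method": "servo_tool", "body": {
  "plan": [
    [85,0.0008,0,0,0,0,0],
    [85,0.0008,0,0,0,0,0],
    [85,0.0008,0,0,0,0,0],
    [85,0,0,0,0,0,0],
    [85,0,0,0,0,0,0],
    [85,0,0,0,0,0,0],
    [85,0,0,0,0,0,0],
    [85,0,0,0,0,0,0]
  ]
}}

```text
time_s: 10.75
ee_pos: [0.6069, -0.1196, 0.0134]
eef_rot: [-3.139, 0.016, 0.185]
force: [-55.2, -10.6, 34.3]
grip_width: 0.0798
grip_force: 28.7
```

```bash
python3 look.py 8
```

```text
F [-55.2 -10.6  34.3] M [-2.67  9.93 -0.27] tcp [ 0.6069 -0.1196  0.0134] 0.185 10.75
top org [ 0.6873 -0.1093] yaw 0.182 size [ 93.5 110.6] back in dock x,y mm [-0.7 -0.9] loupe [ 0.717 -0.108  0.258]
side org [ 0.6896 -0.107 ] yaw 0.1923 size [ 92.8 112.4] back in dock x,y mm [-1.3 -0.4] loupe [ 0.719 -0.11   0.255]
```

The TCP has stopped while the force is rising with no yaw moment, so the chest is seated on the rail. I'll back off straight.

Emit:
{"method": "servo_tool", "body": {
  "plan": [
    [85,-0.003,0,0,0,0,0],
    [85,-0.003,0,0,0,0,0],
    [85,-0.004,0,0,0,0,0],
    [85,-0.008,0,0,0,0,0],
    [85,-0.02,0,0,0,0,0],
    [85,-0.03,0,0,0,0,0],
    [85,-0.03,0,0,0,0,0],
    [85,-0.02,0,-0.01,0,0,0]
  ]
}}

```text
time_s: 11.85
ee_pos: [0.4956, -0.1394, 0.0231]
eef_rot: [-3.141, 0.001, 0.186]
force: [0.6, 0.5, 0.9]
grip_width: 0.0799
grip_force: 0.0
```

Emit:
{"method": "servo_tool", "body": {
  "plan": [
    [85,-0.02,0,-0.04,0,0,0],
    [85,-0.02,0,-0.05,0,0,0],
    [85,0,0.03,-0.05,0,0,0],
    [85,0,0.05,-0.04,0,0,0],
    [85,0,0.05,0,0,0,0],
    [85,0,0.05,0,0,0,0],
    [85,0,0,0,0,0,0],
    [85,0,0,0,0,0,0]
  ]
}}

```text
time_s: 12.85
ee_pos: [0.4908, -0.3221, 0.2022]
eef_rot: [-3.141, 0.0, 0.186]
force: [-0.2, 0.6, -0.3]
grip_width: 0.0799
grip_force: 0.0
```

```bash
python3 look.py 9
python3 - <<'E'
import cv2
from h import *
c,W=shot("top","top10"); a=c["pixels"][150:290,270:420,::-1]
c,W2=shot("side","side10"); b=c["pixels"][230:380,290:450,::-1]
for w,n in((W,"top"),(W2,"side")):
    print(n,"step",rect(w[big(sel(w,.028,.042,.55,.8,-.25,.02))]))
cv2.imwrite("pics/f10.png",np.hstack([cv2.resize(a,(400,400),interpolation=2),cv2.resize(b,(400,400),interpolation=2)]))
E
```

```text
F [-0.2  0.6 -0.3] M [-0.01  0.18 -0.01] tcp [ 0.4908 -0.3221  0.2022] 0.1858 12.85
top org [ 0.6868 -0.1095] yaw 0.1925 size [ 93.3 110.2] back in dock x,y mm [-1.3 -0.2] loupe [ 0.716 -0.108  0.258]
side org [ 0.6892 -0.1063] yaw 0.1824 size [ 93.8 114.4] back in dock x,y mm [-1.5 -0.4] loupe [ 0.719 -0.11   0.255]
top step (array([ 686.8, -109.5]), array([149.9, 120.5]), 10.54)
side step (array([ 690.6, -107. ]), array([150.7, 122. ]), 10.48)
```

View pics/f10.png

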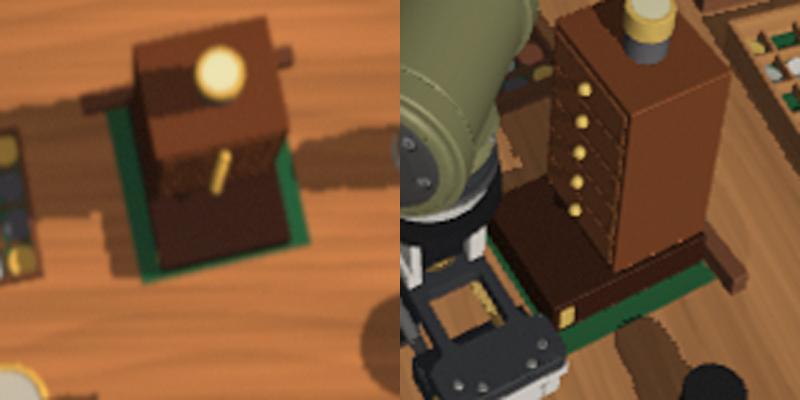

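The final view shows the chest on the felt with even green strips either side: left at about (130,200), right at (298,210). Its back meets the rail and the loupe is upright. The flat load split during the last push confirms it is square.

```bash
python3 -c "
from station import ctrl; print(ctrl.hand_in())"
```

```text
the job is handed in; nothing more can be done
None
```

The job is handed in (no verdict returned): the chest sits against the rail on the felt, square within what the cameras resolve (under half a degree) and within about 1 mm of the brass mark, with the loupe still standing and the arm clear; I did not re-measure the other items at the end, but the path stayed clear of them.

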